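# Collect labelled reagent packs from the catch tray into the carrying tote

## Task

The labeller has pushed two finished reagent packs out onto its catch tray. Put both into the carrying tote beside the pack that is already there, neighbours head to tail (wide end beside narrow end) so that they nest, until all three stand upright and flat on the tote's floor. Set them in gently, keep them upright on the way, and leave the other things on the counter where they are.

Things in the scene. Friction and masses are not known exactly. Their poses are not given: they have to be found in the camera images.
- pack_1: wedge-shaped reagent pack, white: a block 120 mm long, 58 mm high, 60 mm wide at one end and 36 mm at the other (both long sides slant), walls upright, lower edges bevelled 4 mm, 0.13 to 0.25 kg. Origin: middle of the underside at mid-length; x towards the wide end, z up. Starts standing on the catch tray, wide end roughly away from the machine.
- pack_1_rib (a point): grip rib of pack_1: straight, 14 mm thick, 60 mm long, lengthwise on the pack's top, 26 mm tall. This point: middle of its top edge, 84 mm above the pack's underside, 12 mm from mid-length towards the narrow end. Beyond the rib, at the wide end, a grey screw cap 28 mm across, 20 mm tall, its centre 39 mm from mid-length.
- pack_2: the other finished pack on the catch tray, identical with pack_1, standing beside it, wide end roughly away from the machine too; origin and axes as pack_1.
- pack_2_rib (a point): grip rib of pack_2: middle of its top edge, as pack_1_rib.
- pack_3: third pack, identical with pack_1, already standing loose in the tote in the place at the tote's +y side (y = +51 mm), wide end to the tote's +x; origin and axes as pack_1.
- tote: grey carrying tote, 152 mm (x) by 192 mm (y), 216 mm with the ledges, walls 45 mm high, immovable. Origin: centre of its underside, z up. Its pocket, floor 5 mm above the underside, is 128 mm long (x) and tapers from 166 mm wide at its +x end to 140 mm at -x; rim bevelled 5 mm. It holds three packs side by side along x, about 3 mm of play each.
- tote_middle (a point): middle place of the tote: centre of its floor (tote x = 0, y = 0), free at the start. The pack here goes with its wide end to the tote's -x, the reverse of its two neighbours; turned any other way it does not go down to the floor.
- tote_side (a point): place at the tote's -y side: centre of its floor (tote x = 0, y = -51 mm), free at the start. The pack here goes with its wide end to the tote's +x; turned the other way it does not go down.
- labeller: white benchtop labelling machine, label reel on top, immovable. Origin: on the counter under the centre of its steel catch tray; x from the tray to the machine, z up. Tray 200 mm (x) by 270 mm (y), floor 12 mm and lip 35 mm above the counter. The housing begins 137 mm from the origin along +x, 220 mm wide, 185 mm high, 291 mm with the reel.
- tape_roll: roll of masking tape lying flat, 98 mm across, 25 mm high, loose bystander; origin middle of underside.
- sample_cup_3: specimen cup with screw lid, 58 mm across, 70 mm high, loose bystander; origin middle of underside.
Not all that is in view belongs to the job. Leave any turquoise look-alike of the pack_2 alone.

How it is judged (in metres and radians):
At the end, for the whole second after the job is handed in: pack_1 and pack_2 stand in the tote's two free places (middle and -y side, either pack in either place) and pack_3 is still in its own: each within 8 mm lengthwise and 12 mm sideways of its place's centre, underside within 4 mm of the tote's floor, upright within 0.06 rad, at rest (((x of pack_1 in the frame of tote between -0.008 and 0.008 m and y of pack_1 in the frame of tote between -0.012 and 0.012 m and z of pack_1 in the frame of tote between 0.001 and 0.009 m and x of pack_2 in the frame of tote between -0.008 and 0.008 m and y of pack_2 in the frame of tote between -0.063 and -0.039 m and z of pack_2 in the frame of tote between 0.001 and 0.009 m) or (x of pack_2 in the frame of tote between -0.008 and 0.008 m and y of pack_2 in the frame of tote between -0.012 and 0.012 m and z of pack_2 in the frame of tote between 0.001 and 0.009 m and x of pack_1 in the frame of tote between -0.008 and 0.008 m and y of pack_1 in the frame of tote between -0.063 and -0.039 m and z of pack_1 in the frame of tote between 0.001 and 0.009 m)) and x of pack_3 in the frame of tote between -0.008 and 0.008 m and y of pack_3 in the frame of tote between 0.039 and 0.063 m and z of pack_3 in the frame of tote between 0.001 and 0.009 m and angle between each of pack_1, pack_2, pack_3's own z axis and vertical below 0.06 rad and linear speed of each of pack_1, pack_2, pack_3 below 0.02 m/s); the robot touches nothing.
It fails at once if a pack is tipped by more than 0.6 rad (angle between any of pack_1, pack_2, pack_3's own z axis and vertical above 0.6 rad).
It fails at once if a pack is dropped: it falls free of the fingers by some 30 mm or more (reaches 0.75 m/s) ((contact force between pack_1 and the fingers below 0.1 N and linear speed of pack_1 above 0.75 m/s) or (contact force between pack_2 and the fingers below 0.1 N and linear speed of pack_2 above 0.75 m/s) or (contact force between pack_3 and the fingers below 0.1 N and linear speed of pack_3 above 0.75 m/s)).
It fails at once if a pack is rammed into the tote with more than 80 N (contact force between any of pack_1, pack_2, pack_3 and tote above 80 N).
It fails at once if the tape roll or specimen cup is moved by more than 40 mm (distance of any of tape_roll, sample_cup_3 from where it was at the start of the episode above 0.04 m).
It also fails if it takes over 64 s, if anything falls off the work surface, if the arm or the gripper's body presses on something with over 40 N, if the wrist force passes 120 N, or if a joint passes its speed limit or range.

## Robot

A 6-joint arm with a two-finger parallel gripper is mounted at the origin on a cart in front of the work surface, level with it; the furniture and walls round the work are solid. World frame = base frame: x ahead of the robot, y to its left, z up, the work surface at z = 0. Lengths are in m, angles in degrees, forces in N, time in s.
With the tool pointing down it reaches from about 0.3 to 0.75 m from the base axis. Payload 8.5 kg.
Tool frame: the origin (TCP) lies midway between the tips of the shut fingers; the grasp point (between the pads) lies 19 mm behind it; z points along the fingers, y is the line along which they close (so a half turn about z gives the same grasp; the last joint's range is limited). The gripper opens to 85 mm and grips with 20 to 120 N. Pads are 22 mm wide; open, the fingers measure 114 mm over their backs; the gripper's body (76 mm by 85 mm) begins 54 mm behind the grasp point. The pads swing forward as they close: fully open they stand 13 mm farther back than shut.
Start: joints at [61.69, 21.807, 74.336, -0, 83.858, -12.336], TCP at [0.151, 0.529, 0.231] pointing down, gripper open.
Joint ranges: [-178.18, 178.18], [-50.72, 133.34], [12.68, 142.11], [-81.47, 261.47], [9.98, 163.14], [-165.26, 165.26]. Speed limits (degrees/s): [136.94, 136.94, 180, 180, 180, 180].

## Interface

Orientations are given as a 3x3 rotation matrix whose columns are the frame's x, y, z axes.
In Python, from rig import env, viewer, recognise, pinpoint gives the robot as it stands.
- The arm moves only by the tool move_arm, never from a script. Its argument "plan" is text: rows parted by semicolons, each of 7 numbers parted by spaces: the shift along the tool's x, y, z in m, then the turn, a rotation vector about the tool's x, y, z in rad, then the finger opening in m, from 0 to 0.0854. A call has 1 to 12 rows; each row shifts and turns the commanded pose from where the row before left it, along the tool's axes as they then stand; what a row does not reach is not made up. A row lasts 1/8 s, in which the tool goes at most 62.5 mm and 10.7 degrees, less where a joint would pass 70% of its speed; a pose out of reach is approached as far as the arm can. A call is refused whole if a number of a shift passes 0.0625 or a number of a turn 0.188, either way. A call with a gripper value outside its range is refused whole. The fingers move at their own pace and stop on an object; "grip_force" is the grip in N (left out, the last holds). Time passes only in rows, so rows that do not move let the fingers close. It gives the time, the measured TCP pose, the force, the opening and the grip force at its end, in the units of the state.
- env.observe(): the state, without advancing time (a new reading comes with each control period).
- viewer.get_image(name): name is "scene" or "top" or "wrist"; returns (picture, depth): 400x640x3 uint8, red, green, blue; 400x640 float32, m along the optical axis (not along the pixel's ray), 0 where there is no reading.
- viewer.calibration(name): a dict with "fx", "fy", "cx", "cy" (pixels), "k1" (the pictures are not rectified: a ray, as slopes to the right and down, at radius r is drawn at 1 + k1 r^2 times it, then the intrinsics apply), "R" (3x3) and "t" (3): a world point X has camera coordinates R X + t. Camera axes: x right, y down, z forward; pixel columns grow to the right and rows downward; lengths in m; the calibration is good to about 2 mm. A picture is of the moment at which its call begins: read the wrist's pose just before it. calibration takes no time and is no camera call; for the wrist camera it gives the pose at the moment of the call.
- env.close_job(): hands the job in; it is judged then, once.
Trained networks look in the newest picture that a camera, given by its name, has taken for a name from the list of things; names that differ only in an ending like _2 or _b are one class to them, and where a whole thing is asked for, a point or a joint stands for the part that bears it (a point fixed in the world has none). Each returns a list of dicts, best first, with "conf" (0 to 1); they miss things now and then, are a little off and sometimes report something else, mostly with a low value. They report only what shows in the picture. A call takes as long as a camera call. They do not tell look-alikes from the thing itself.
- recognise(camera, name): "extent" ([centre column, centre row, width, height] in pixels, round what is visible of it).
- pinpoint(camera, name): "pixel" ([column, row] in pixels: a listed point, or the origin of a listed thing).
The state is a dict: "time_s": time; "q": joint angles; "qvel": joint speeds; "joint_efforts": joint torques, N m; "position": TCP position; "tool_rot": TCP orientation; "ft_force": force on the tool from outside, world axes, zero at the start; "wrist_torque": the same for the moment, N m; "grip_width": finger opening in m; "gripper_force": force on a finger pad.
Only numpy, scipy, OpenCV 4.12 (cv2) and the standard library are available. Lean on these libraries where they do the work, as an engineer would, in place of code of your own. Each camera call takes 0.05 s, during which the arm holds its last target. There are 200 camera calls.

## Working session

There is one attempt and no reset: what is moved stays moved. The work goes in short steps, Python scripts to look and compute and a tool call to move; the robot and the scene stay as the last step left them, time stands still between calls to the robot, and variables do not carry over. Pictures are saved under pics/ and viewed, at most 10 in all, crops included, and the job is handed in when it is done.

Besides the shell and the picture viewer there is one more tool, called after "Emit:" as name(argument=value, ...) on one line, values as JSON. move_arm: Moves the arm, as the interface text tells. Its arguments: {"type":"object","properties":{"plan":{"type":"string"},"grip_force":{"type":"number"}},"required":["plan"]}

```bash
ls; mkdir -p pics; python3 - <<'E'
from rig import env, viewer, recognise, pinpoint
import cv2,numpy as np
s=env.observe();print(s['time_s'],s['position'],s['tool_rot'],s['grip_width'])
for c in ["scene","top"]:
    im,d=viewer.get_image(c);cv2.imwrite(f'pics/{c}0.png',im[:,:,::-1]);np.savez(f'{c}0.npz',im=im,d=d)
    print(c,viewer.calibration(c))
    for n in ["pack_1","tote","labeller","tape_roll","sample_cup_3"]:
        print(n,[(np.round(r['extent']),round(r['conf'],2)) for r in recognise(c,n)])
    for n in ["pack_1_rib","pack_1","tote_middle","tote_side","tote","labeller"]:
        print(n,[(np.round(r['pixel'],1),round(r['conf'],2)) for r in pinpoint(c,n)])
E
```

```text
pics
0.0 [0.15121993 0.52847887 0.23069173] [[-9.61384294e-01  2.75208541e-01 -7.05887727e-04]
 [ 2.75209274e-01  9.61383398e-01 -1.34804746e-03]
 [ 3.07634566e-04 -1.49025851e-03 -9.99998842e-01]] 0.0848723612060694
scene {'fx': 368.37888381621, 'fy': 368.37888381621, 'cx': 321.9122507713963, 'cy': 199.59933053350403, 'k1': -0.07806304601553495, 'R': array([[ 0.4488034 , -0.89362731,  0.00239519],
       [-0.44402556, -0.22532585, -0.86721945],
       [ 0.77551068,  0.38814751, -0.49792037]]), 't': array([-0.28650344,  0.30722722,  0.70494863])}
pack_1 [(array([269., 205.,  44.,  34.]), 0.95), (array([363., 233.,  27.,  38.]), 0.83), (array([243., 163.,  33.,  30.]), 0.81)]
tote [(array([385., 241.,  84.,  47.]), 0.89)]
labeller [(array([267., 171., 130., 132.]), 0.63)]
tape_roll [(array([354., 208.,  24.,  21.]), 0.64)]
sample_cup_3 [(array([465., 260.,  27.,  38.]), 0.64)]
pack_1_rib [(array([243.7, 174. ]), 0.73), (array([243. , 199.9]), 0.32), (array([272.9, 191.6]), 0.29)]
pack_1 [(array([244. , 201.2]), 0.87), (array([270.1, 214.1]), 0.86), (array([362.6, 244.4]), 0.61), (arra
[... 606 characters left out ...]
), (array([198., 164.,  19.,  32.]), 0.84), (array([352., 218.,  28.,  35.]), 0.72), (array([232., 213.,  20.,  33.]), 0.62)]
tote [(array([365., 213.,  65.,  64.]), 0.77)]
labeller [(array([252., 186.,  70., 109.]), 0.86)]
tape_roll [(array([325., 173.,  22.,  23.]), 0.49)]
sample_cup_3 [(array([424., 214.,  14.,  16.]), 0.52)]
pack_1_rib [(array([236.3, 208.2]), 0.71), (array([232.9, 211.2]), 0.42)]
pack_1 [(array([352.9, 218.2]), 0.89), (array([271.4, 217.9]), 0.75), (array([198.3, 168.1]), 0.64), (array([236.3, 214.6]), 0.58)]
tote_middle [(array([366.7, 212.3]), 0.77)]
tote_side [(array([378.5, 210.2]), 0.92)]
tote [(array([364.6, 213.1]), 0.62)]
labeller [(array([252.9, 214.6]), 0.76)]
```

```bash
python3 - <<'E'
import cv2
a=cv2.imread('pics/scene0.png')[120:310,170:510];b=cv2.imread('pics/top0.png')[110:290,170:460]
a=cv2.resize(a,(537,300),interpolation=3);b=cv2.resize(b,None,fx=2.7,fy=2.7,interpolation=3)
cv2.imwrite('pics/t0c.png',b);cv2.imwrite('pics/s0c.png',cv2.resize(a,(780,436)))
E
```

```text
(no output)
```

View pics/t0c.png

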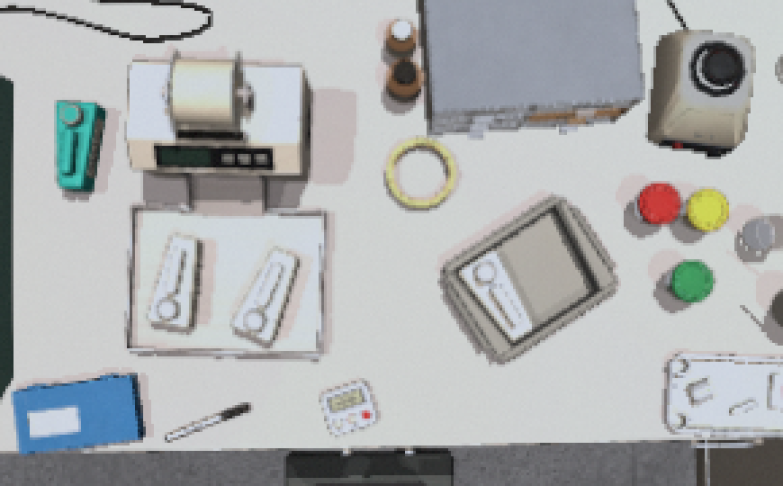

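View pics/s0c.png

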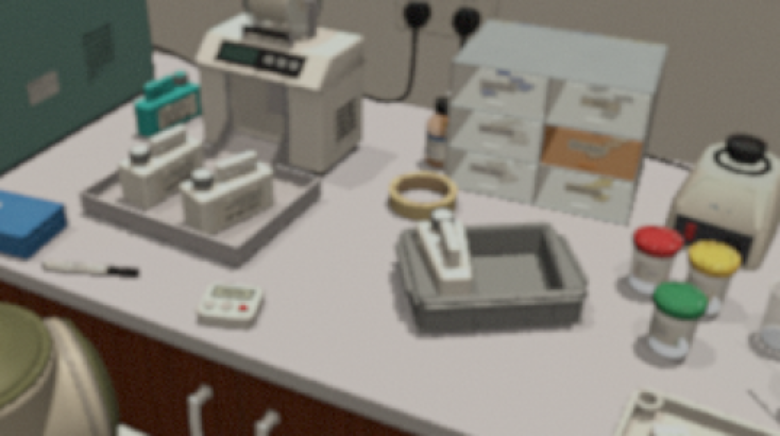

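The top view shows white packs on the catch tray at (235,213) and (269,220). The turquoise look-alike at (198,164) stays put, and pack_3 is in the tote at (352,218), with the tote centre near (366,213). The tote is turned about 30° to the picture. Next I localise coarsely using the depth.

```bash
cat > h.py <<'E'
import numpy as np,cv2
from rig import env,viewer,recognise,pinpoint
def dep(uv,z,c):
    uv=np.atleast_2d(np.float64(uv));K=np.array([[c['fx'],0,c['cx']],[0,c['fy'],c['cy']],[0,0,1]])
    n=cv2.undistortPoints(uv[:,None],K,np.array([c['k1'],0,0,0,0.]))[:,0]
    P=np.c_[n,np.ones(len(n))]*np.reshape(z,(-1,1))
    return (P-c['t'])@c['R']
def ray(uv,Z,c):  # intersect with height Z
    a=dep(uv,np.zeros(len(np.atleast_2d(uv))),c);b=dep(uv,np.ones(len(np.atleast_2d(uv))),c);d=b-a
    return a+d*((Z-a[:,2])/d[:,2])[:,None]
def cloud(d,c):
    v,u=np.mgrid[:d.shape[0],:d.shape[1]]
    X=dep(np.c_[u.ravel(),v.ravel()],d.ravel(),c);X[d.ravel()==0]=np.nan
    return X.reshape(*d.shape,3)
def proj(X,c):
    K=np.array([[c['fx'],0,c['cx']],[0,c['fy'],c['cy']],[0,0,1]])
    return cv2.projectPoints(np.float64(np.atleast_2d(X)),cv2.Rodrigues(c['R'])[0],c['t'],K,np.array([c['k1'],0,0,0,0.]))[0][:,0]
E
python3 - <<'E'
from h import *
f=np.load('top0.npz');c=viewer.calibration('top');X=cloud(f['d'],c)
def reg(u0,u1,v0,v1,lo,hi,name):
    P=X[v0:v1,u0:u1].reshape(-1,3);P=P[(P[:,2]>lo)&(P[:,2]<hi)]
    m=P.mean(0);e=cv2.minAreaRect(np.float32(P[:,:2]*1000));U=np.linalg.svd(P[:,:2]-m[:2])[2][0]
    print(name,len(P),m,np.degrees(np.arctan2(U[1],U[0])),e)
for n,a in dict(packA=(220,246,190,240),packB=(252,285,195,245)).items():
    reg(*a,.055,.080,n+' top');reg(*a,.083,.13,n+' rib/cap');reg(*a,.091,.13,n+' rib')
reg(335,372,195,240,.055,.075,'p3 top');reg(335,372,195,240,.078,.13,'p3 rib')
reg(325,405,180,250,.03,.05,'tote rim');reg(325,405,180,250,.03,.12,'tote all')
for p in [(364.6,213.1),(366.7,212.3)]: print(ray([p],.005,c))
print('A,B rib', ray([(236.3,208.2)],.096,c))
print('tray',X[222,250],X[200,220])
E
```

```text
packA top 309 [0.52813665 0.23099616 0.06908097] 170.19448857670366 ((532.9979248046875, 233.3753662109375), (57.728668212890625, 119.98076629638672), 78.32032012939453)
packA rib/cap 126 [0.52440487 0.23506472 0.09247271] 166.4917448314642 ((526.7203369140625, 237.00286865234375), (25.8497257232666, 94.17809295654297), 81.60509490966797)
packA rib 83 [0.53258175 0.23314862 0.09483822] 167.86152734878078 ((527.682373046875, 236.8609161376953), (25.8497257232666, 90.60672760009766), 81.60509490966797)
packB top 320 [0.51018452 0.11159119 0.06901272] 155.59638494443928 ((512.70361328125, 111.24710083007812), (57.828670501708984, 119.82193756103516), 64.18165588378906)
packB rib/cap 124 [0.5049274  0.1156823  0.09265228] 155.6087891031499 ((507.0599060058594, 113.03778839111328), (25.19099235534668, 94.2540283203125), 62.77757263183594)
packB rib 81 [0.51479622 0.1118492  0.09505422] 153.90265028781613 ((511.0887451171875, 116.47456359863281), (23.627676010131836, 89.76701354980469), 69.19182586669922)
p3 top 310 [ 0.50485272 -0.1956332   0.06276383] -148.05093844340075 ((501.925537109375, -198.06814575195312), (118.91792297363281, 57.045265197753906), 30.842588424682617)
p3 rib 120 [ 0.50949271 -0.19388298  0.08588686] -149.3602817426824 ((508.0316467285156, -198.33738708496094), (94.64032745361328, 26.502592086791992), 36.00264358520508)
tote rim 987 [ 0.52497651 -0.24289241  0.04283471] -59.39293415673143 ((563.5772705078125, -222.61367797851562), (244.50894165039062, 216.59683227539062), 31.437496185302734)
tote all 1463 [ 0.51893662 -0.22881811  0.05090387] 118.254970821417 ((563.5772705078125, -222.61367797851562), (244.50894165039062, 216.59683227539062), 31.437496185302734)
[[ 0.52433113 -0.24346045  0.005     ]]
[[ 0.52717892 -0.25149563  0.005     ]]
A,B rib [[0.54966099 0.22327703 0.096     ]]
tray [0.49963535 0.18760764 0.01509839] [0.58451265 0.30076479 0.01128433]
```

Emit:
move_arm(plan="-0.037 -0.0206 -0.02 0 0 0 0.085;-0.037 -0.0206 -0.02 0 0 0 0.085;-0.037 -0.0206 -0.02 0 0 0 0.085;-0.037 -0.0206 -0.02 0 0 0 0.085;-0.037 -0.0206 -0.02 0 0 0 0.085;-0.037 -0.0206 -0.02 0 0 0 0.085;-0.037 -0.0206 0 0 0 0 0.085;-0.037 -0.0206 0 0 0 0 0.085;-0.037 -0.0206 0 0 0 0 0.085;-0.037 -0.0206 0 0 0 0 0.085;-0.037 -0.0206 0 0 0 0 0.085;-0.037 -0.0206 0 0 0 0 0.085")

```text
time_s: 2.7
position: [0.511, 0.1678, 0.3514]
tool_rot: [[-0.961, 0.275, 0.0], [0.275, 0.961, 0.0], [-0.0, 0.0, -1.0]]
ft_force: [0.0, 0.7, -0.0]
grip_width: 0.0849
gripper_force: 0.0
```

```bash
python3 - <<'E'
from h import *
for n in 'a':
    s=env.observe();c=viewer.calibration('wrist');im,d=viewer.get_image('wrist')
    cv2.imwrite('pics/w1.png',im[:,:,::-1]);np.savez('w1.npz',im=im,d=d,c=c)
    print(s['time_s'],s['position'],s['ft_force'],{k:np.round(v,4) for k,v in c.items()})
    for n in ["pack_1","pack_1_rib"]:print(n,[(np.round(r['pixel'],1),round(r['conf'],2)) for r in pinpoint('wrist',n)])
E
```

```text
2.7 [0.51103664 0.16778813 0.35140482] [ 0.04561859  0.69077845 -0.03945884] {'fx': np.float64(310.0838), 'fy': np.float64(310.0838), 'cx': np.float64(322.9288), 'cy': np.float64(199.5612), 'k1': np.float64(0.0201), 'R': array([[ 2.757e-01,  9.612e-01, -1.000e-04],
       [ 9.210e-01, -2.641e-01,  2.862e-01],
       [ 2.751e-01, -7.900e-02, -9.582e-01]]), 't': array([-0.3028, -0.4977,  0.3673])}
pack_1 [(array([109.3, 208.8]), 0.95), (array([475.1, 237.5]), 0.86), (array([287.6, 166.4]), 0.81)]
pack_1_rib [(array([378.5, 173.1]), 0.76)]
```

View pics/w1.png

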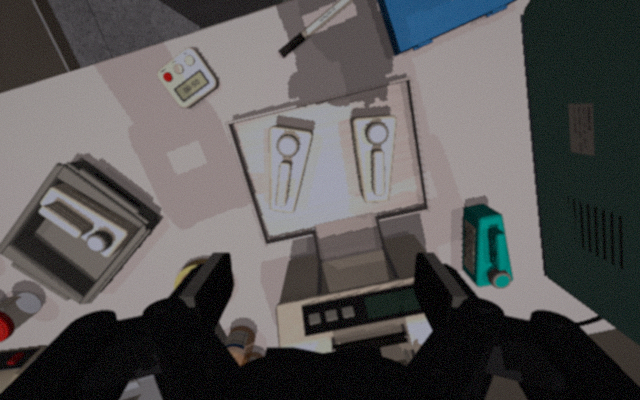

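Wrist view: pack B (290,168) and pack A (375,158) stand white on the tray with their grey caps towards the robot. The turquoise look-alike is off the tray at (487,247), and the tote with pack_3 is at the left (80,225). I'll fit the packs in this view's cloud.

```bash
cat >> h.py <<'E'
from scipy.optimize import least_squares
def packfit(X,x0,y0,yaw0,zu,r=.075,top=None):
    """fit pack pose from cloud: top outline (wedge face+rib+cap) by silhouette; returns origin xy,yaw(deg), heights"""
    P=X.reshape(-1,3);P=P[np.isfinite(P[:,2])]
    P=P[(np.hypot(P[:,0]-x0,P[:,1]-y0)<r)]
    face=P[(P[:,2]>zu+.050)&(P[:,2]<zu+.066)];rib=P[(P[:,2]>zu+.079)&(P[:,2]<zu+.092)];cap=P[(P[:,2]>zu+.072)&(P[:,2]<zu+.081)]
    allp=P[P[:,2]>zu+.050]
    # outline cost: wedge area vs occupancy, smooth
    def loc(p,Q):
        c,s=np.cos(p[2]),np.sin(p[2]);q=Q[:,:2]-p[:2];return np.c_[q@[c,s],q@[-s,c]]
    def edges(p):
        q=loc(p,allp);hw=.024+.1*q[:,0]; b=[]
        o=np.maximum(np.abs(q[:,1])-hw,0);e=np.maximum(np.abs(q[:,0])-.060,0)
        return np.r_[o,e]
    def rr(p):
        q=loc(p,rib);ribm=np.array([np.median(q[:,0])]);l=(np.percentile(q[:,0],2)+np.percentile(q[:,0],98))/2+.012
        return np.r_[edges(p),0.5*q[:,1]/np.sqrt(len(q)),l*1.0]
    s=least_squares(rr,[x0,y0,np.radians(yaw0)],x_scale=[.01,.01,.1],diff_step=1e-3)
    p=s.x;q=loc(p,rib);qa=loc(p,allp);qc=loc(p,cap);qc=qc[qc[:,0]>.024]
    return dict(xy=p[:2].round(4),yaw=round(np.degrees(p[2]),2),ribz=round(np.median(rib[:,2]),4),facez=round(np.median(face[:,2]),4),
      ribx=np.percentile(q[:,0],[2,98]).round(4),riby=np.percentile(q[:,1],[2,98]).round(4),allx=np.percentile(qa[:,0],[1,99]).round(4),
      capx=np.percentile(qc[:,0],[2,98]).round(4) if len(qc) else None,capy=np.percentile(qc[:,1],[2,98]).round(4) if len(qc) else None,n=(len(face),len(rib),len(qc)))
E
python3 - <<'E'
from h import *
f=np.load('w1.npz',allow_pickle=True);c=f['c'].item();X=cloud(f['d'],c)
T=X.reshape(-1,3);m=(T[:,0]>.43)&(T[:,0]<.46)&(T[:,1]>.12)&(T[:,1]<.25)
print('tray z',np.nanmedian(T[m,2]))
for n,a in dict(A=(.531,.232,168,.012),B=(.512,.111,155,.012),P3=(.503,-.197,31,.005)).items(): print(n,packfit(X,*a))
f=np.load('top0.npz');X=cloud(f['d'],viewer.calibration('top'))
for n,a in dict(A=(.531,.232,168,.012),B=(.512,.111,155,.012),P3=(.503,-.197,31,.005)).items(): print('top',n,packfit(X,*a))
E
```

```text
tray z 0.0127010446626795
A {'xy': array([0.5278, 0.2326]), 'yaw': np.float64(217.0), 'ribz': np.float64(0.0955), 'facez': np.float64(0.07), 'ribx': array([-0.0312,  0.0287]), 'riby': array([-0.0418,  0.028 ]), 'allx': array([-0.0306,  0.0634]), 'capx': array([0.0243, 0.0347]), 'capy': array([-0.0447, -0.0203]), 'n': (2040, 604, 158)}
B {'xy': array([0.5087, 0.1124]), 'yaw': np.float64(123.26), 'ribz': np.float64(0.0955), 'facez': np.float64(0.0701), 'ribx': array([-0.033 ,  0.0413]), 'riby': array([-0.0249,  0.027 ]), 'allx': array([-0.031 ,  0.0625]), 'capx': array([0.0247, 0.047 ]), 'capy': array([0.0061, 0.0315]), 'n': (1941, 590, 355)}
P3 {'xy': array([ 0.5003, -0.1938]), 'yaw': np.float64(31.36), 'ribz': np.float64(0.0882), 'facez': np.float64(0.0629), 'ribx': array([-0.0419,  0.0452]), 'riby': array([-0.009,  0.008]), 'allx': array([-0.0593,  0.0568]), 'capx': array([0.025 , 0.0501]), 'capy': array([-0.0127,  0.0136]), 'n': (1804, 620, 349)}
top A {'xy': array([0.529, 0.234]), 'yaw': np.float64(168.46), 'ribz': np.float64(0.0941), 'facez': np.float64(0.0695), 'ribx': array([-0.0427,  0.0431]), 'riby': array([-0.0117,  0.0102]), 'allx': array([-0.0611,  0.055 ]), 'capx': array([0.0252, 0.0484]), 'capy': array([-0.0131,  0.0112]), 'n': (290, 83, 42)}
top B {'xy': array([0.5103, 0.1138]), 'yaw': np.float64(155.4), 'ribz': np.float64(0.0945), 'facez': np.float64(0.0692), 'ribx': array([-0.043 ,  0.0413]), 'riby': array([-0.0112,  0.008 ]), 'allx': array([-0.061 ,  0.0554]), 'capx': array([0.0257, 0.0484]), 'capy': array([-0.0119,  0.0126]), 'n': (304, 81, 41)}
top P3 {'xy': array([ 0.5053, -0.1966]), 'yaw': np.float64(30.89), 'ribz': np.float64(0.0879), 'facez': np.float64(0.0627), 'ribx': array([-0.0425,  0.0453]), 'riby': array([-0.0078,  0.0086]), 'allx': array([-0.0612,  0.0547]), 'capx': array([0.0263, 0.048 ]), 'capy': array([-0.0125,  0.0129]), 'n': (307, 82, 39)}
```

```bash
python3 - <<'E'
s=open('h.py').read();i=s.index('from scipy.optimize');s=s[:i]+'''
def packfit(X,x0,y0,yaw0,zu,r=.072):
    """pack pose from cloud: yaw and lateral from rib+cap line, lengthwise from rib ends and body ends"""
    P=X.reshape(-1,3);P=P[np.isfinite(P[:,2])];P=P[np.hypot(P[:,0]-x0,P[:,1]-y0)<r]
    hi=P[(P[:,2]>zu+.073)&(P[:,2]<zu+.095)];rib=P[(P[:,2]>zu+.081)&(P[:,2]<zu+.095)];al=P[(P[:,2]>zu+.052)&(P[:,2]<zu+.095)]
    m=hi[:,:2].mean(0);u=np.linalg.svd(hi[:,:2]-m,full_matrices=False)[2][0]
    if u@[np.cos(np.radians(yaw0)),np.sin(np.radians(yaw0))]<0:u=-u
    v=np.array([-u[1],u[0]]);x=(rib[:,:2]-m)@u;y=(rib[:,:2]-m)@v;xa=(al[:,:2]-m)@u;ya=(al[:,:2]-m)@v
    x=x[x<np.percentile(x,1)+.0605] if len(x)>20 else x
    rc=(np.percentile(x,1)+np.percentile(x,99))/2;ac=(np.percentile(xa,.7)+np.percentile(xa,99.3))/2;yc=(np.percentile(y,2)+np.percentile(y,98))/2
    return dict(yaw=round(np.degrees(np.arctan2(u[1],u[0])),2),o_rib=(m+u*(rc+.012)+v*yc).round(4),o_body=(m+u*ac+v*yc).round(4),
      riblen=round(np.ptp(np.percentile(x,[1,99])),4),bodylen=round(np.ptp(np.percentile(xa,[.7,99.3])),4),
      ribw=round(np.ptp(np.percentile(y,[2,98])),4),ribz=round(np.median(rib[:,2]),4),n=len(rib))
'''
open('h.py','w').write(s)
E
python3 - <<'E'
from h import *
f=np.load('w1.npz',allow_pickle=True);g=np.load('top0.npz')
for t,X in (('w',cloud(f['d'],f['c'].item())),('top',cloud(g['d'],viewer.calibration('top')))):
  for n,a in dict(A=(.531,.232,168,.012),B=(.511,.112,155,.012),P3=(.503,-.197,31,.005)).items(): print(t,n,packfit(X,*a))
E
```

```text
w A {'yaw': np.float64(166.88), 'o_rib': array([0.5289, 0.2379]), 'o_body': array([0.5285, 0.238 ]), 'riblen': np.float64(0.0573), 'bodylen': np.float64(0.1164), 'ribw': np.float64(0.013), 'ribz': np.float64(0.0959), 'n': 473}
w B {'yaw': np.float64(155.46), 'o_rib': array([0.5092, 0.1144]), 'o_body': array([0.5089, 0.1146]), 'riblen': np.float64(0.057), 'bodylen': np.float64(0.1167), 'ribw': np.float64(0.0138), 'ribz': np.float64(0.096), 'n': 458}
w P3 {'yaw': np.float64(30.17), 'o_rib': array([ 0.4985, -0.1951]), 'o_body': array([ 0.4991, -0.1947]), 'riblen': np.float64(0.0576), 'bodylen': np.float64(0.1166), 'ribw': np.float64(0.014), 'ribz': np.float64(0.0888), 'n': 450}
top A {'yaw': np.float64(166.7), 'o_rib': array([0.5324, 0.2343]), 'o_body': array([0.5324, 0.2343]), 'riblen': np.float64(0.0564), 'bodylen': np.float64(0.1167), 'ribw': np.float64(0.0174), 'ribz': np.float64(0.096), 'n': 57}
top B {'yaw': np.float64(155.26), 'o_rib': array([0.5133, 0.1121]), 'o_body': array([0.5128, 0.1123]), 'riblen': np.float64(0.0569), 'bodylen': np.float64(0.1166), 'ribw': np.float64(0.0144), 'ribz': np.float64(0.0953), 'n': 62}
top P3 {'yaw': np.float64(30.64), 'o_rib': array([ 0.5014, -0.1975]), 'o_body': array([ 0.5016, -0.1974]), 'riblen': np.float64(0.0565), 'bodylen': np.float64(0.1168), 'ribw': np.float64(0.0152), 'ribz': np.float64(0.0889), 'n': 58}
```

Emit:
move_arm(plan="-0.009 -0.018 0.02 0 0 0 0.05;-0.009 -0.018 0.03 0 0 0 0.05;-0.009 -0.018 0.04 0 0 0 0.05;0 0 0.04 0 0 0.152 0.05;0 0 0.04 0 0 0 0.05;0 0 0.03 0 0 0 0.05;0 0 0.02 0 0 0 0.05;0 0 0 0 0 0 0.05")

```text
time_s: 3.85
position: [0.5202, 0.1104, 0.1306]
tool_rot: [[-0.909, 0.417, -0.002], [0.417, 0.909, 0.0], [0.002, -0.001, -1.0]]
ft_force: [0.0, 0.3, 0.7]
grip_width: 0.0501
gripper_force: 0.0
```

```bash
python3 - <<'E'
from h import *
s=env.observe();c=viewer.calibration('wrist');im,d=viewer.get_image('wrist')
cv2.imwrite('pics/w2.png',im[:,:,::-1]);X=cloud(d,c)
print(s['position'],s['tool_rot'][:,0],s['grip_width'])
print(packfit(X,.511,.1134,155,.012));print(packfit(X,.53,.236,167,.012))
P=X[np.isfinite(X[...,2])];P=P[(np.hypot(P[:,0]-.511,P[:,1]-.1134)<.07)&(P[:,2]>.086)&(P[:,2]<.115)]
print(len(P),P.mean(0))
print(proj([[.522,.1084,.096]],c), proj([s['position']],c))
E
```

```text
[0.52024656 0.11039537 0.1306451 ] [-0.90901956  0.41674703  0.0023146 ] 0.05007539773926937
{'yaw': np.float64(155.51), 'o_rib': array([0.5094, 0.1146]), 'o_body': array([0.5085, 0.115 ]), 'riblen': np.float64(0.0572), 'bodylen': np.float64(0.1154), 'ribw': np.float64(0.0138), 'ribz': np.float64(0.096), 'n': 2005}
{'yaw': np.float64(167.29), 'o_rib': array([0.5288, 0.238 ]), 'o_body': array([0.5281, 0.2381]), 'riblen': np.float64(0.0572), 'bodylen': np.float64(0.1155), 'ribw': np.float64(0.0133), 'ribz': np.float64(0.096), 'n': 2509}
3947 [0.49789657 0.11987038 0.09315211]
[[320.21737712 234.88729751]] [[321.68400097 257.2362262 ]]
```

View pics/w2.png

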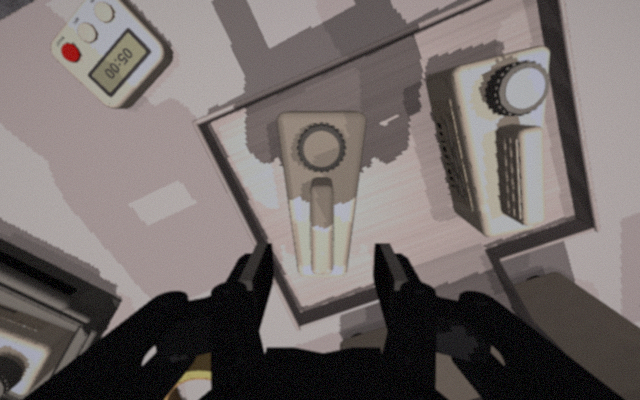

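The close view confirms the white pack B: cap at (322,147), rib at (321,225), centred between the fingers. Lowering and gripping.

Emit:
move_arm(plan="0 0 0.02 0 0 0 0.05;0 0 0.02 0 0 0 0.05;0 0 0.012 0 0 0 0.05;0 0 0.004 0 0 0 0.05;0 0 0 0 0 0 0;0 0 0 0 0 0 0;0 0 0 0 0 0 0;0 0 0 0 0 0 0", grip_force=50)

```text
time_s: 4.9
position: [0.5216, 0.1095, 0.076]
tool_rot: [[-0.909, 0.418, 0.001], [0.418, 0.909, -0.0], [-0.001, 0.0, -1.0]]
ft_force: [-1.0, 0.0, 6.2]
grip_width: 0.0132
gripper_force: 51.2
```

Emit:
move_arm(plan="0 0 -0.02 0 0 0 0;0 0 -0.035 0 0 0 0;0 0 -0.04 0 0 0 0;-0.0095 -0.018 -0.03 0 0 0 0;-0.0185 -0.0364 0 0 0 0 0;-0.0185 -0.0364 0 0 0 0 0;-0.0185 -0.0364 0 0 0 0 0;-0.0185 -0.0364 0 0 0 0 0;-0.0185 -0.0364 0 0 0 0 0;-0.0185 -0.0364 0 0 0 0 0;-0.0185 -0.0364 0 0 0 0 0;-0.0185 -0.0364 0 0 0 0 0")

```text
time_s: 6.4
position: [0.5351, -0.2384, 0.2]
tool_rot: [[-0.909, 0.418, -0.0], [0.418, 0.909, 0.001], [0.001, 0.0, -1.0]]
ft_force: [1.0, -0.5, -1.8]
grip_width: 0.0127
gripper_force: 50.1
```

Emit:
move_arm(plan="0 0 0 0 0 -0.1 0;0 0 0 0 0 -0.16 0;0 0 0 0 0 -0.16 0;0 0 0 0 0 -0.16 0;0 0 0 0 0 -0.16 0;0 0 0 0 0 -0.16 0;0 0 0 0 0 -0.06 0;0 0 0 0 0 0 0;0 0 0 0 0 0 0")

```text
time_s: 7.52
position: [0.5352, -0.2371, 0.2002]
tool_rot: [[-0.864, -0.504, -0.0], [-0.504, 0.864, 0.0], [0.0, 0.0, -1.0]]
ft_force: [-0.1, -0.1, -1.5]
grip_width: 0.013
gripper_force: 50.1
```

```bash
python3 - <<'E'
from h import *
s=env.observe();c=viewer.calibration('wrist');im,d=viewer.get_image('wrist')
cv2.imwrite('pics/w3.png',im[:,:,::-1]);np.savez('w3.npz',im=im,d=d,c=c,p=s['position'],R=s['tool_rot']);X=cloud(d,c)
print(s['time_s'],s['position'],s['tool_rot'],s['grip_width'],s['ft_force'],s['wrist_torque'])
it,dt=viewer.get_image('top');np.savez('top3.npz',im=it,d=dt)
E
```

```text
7.525 [ 0.53522778 -0.23710244  0.20018043] [[-8.63821170e-01 -5.03798503e-01 -2.34902512e-04]
 [-5.03798550e-01  8.63821146e-01  2.20819015e-04]
 [ 9.16654682e-05  3.09091684e-04 -9.99999948e-01]] 0.012974378287708073 [-0.06802047 -0.09027605 -1.46979568] [ 0.01639321 -0.05191076  0.00503068]
```

View pics/w3.png

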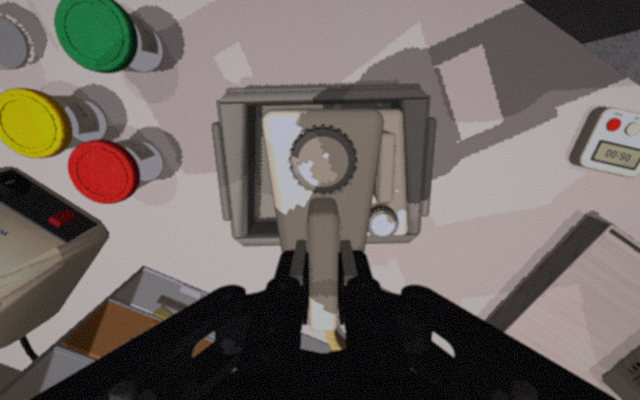

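The wrist view shows the held pack over the tote, wide end up, with its cap at (322,160). Pack_3 is to the right, cap at (383,221). The tote spans columns 217–432 and rows 88–243, aligned with the pack. Now for accurate tote and pack poses.

```bash
cat >> h.py <<'E'
def totefit(X,x0,y0,yaw):
    """tote frame coords of wall tops: print outer/inner edges from height band on strips"""
    c,s=np.cos(np.radians(yaw)),np.sin(np.radians(yaw));P=X.reshape(-1,3);P=P[np.isfinite(P[:,2])]
    q=np.c_[(P[:,:2]-[x0,y0])@np.array([[c,-s],[s,c]]),P[:,2]];w=q[(q[:,2]>.037)&(q[:,2]<.052)&(abs(q[:,0])<.11)&(abs(q[:,1])<.13)]
    for ax,name in ((0,'x walls'),(1,'y walls')):
        o=1-ax
        for a in np.arange(-.08,.081,.02):
            v=w[abs(w[:,o]-a)<.005,ax]; n=v[v<-.04];p=v[v>.04]
            f=lambda z:(np.round(np.percentile(z,[3,97])*1e3,1),len(z)) if len(z)>8 else None
            print(name,'at',round(a,2),f(n),f(p))
E
python3 - <<'E'
from h import *
f=np.load('w3.npz',allow_pickle=True);X=cloud(f['d'],f['c'].item());g=np.load('top3.npz');ct=viewer.calibration('top');XT=cloud(g['d'],ct)
print('held w',packfit(X,.525,-.243,210,.136));print('held t',packfit(XT,.525,-.243,210,.136))
print('p3 w',packfit(X,.5,-.197,30,.005,.07));print('TCP',f['p'])
totefit(X,.525,-.243,30.2);g=np.load('top0.npz');print('TOP');totefit(cloud(g['d'],ct),.525,-.243,30.2)
E
```

```text
held w {'yaw': np.float64(-149.61), 'o_rib': array([ 0.524 , -0.2428]), 'o_body': array([ 0.5155, -0.2478]), 'riblen': np.float64(0.0571), 'bodylen': np.float64(0.0975), 'ribw': np.float64(0.0353), 'ribz': np.float64(0.2204), 'n': 4594}
held t {'yaw': np.float64(-119.06), 'o_rib': array([ 0.4846, -0.2681]), 'o_body': array([ 0.4926, -0.2537]), 'riblen': np.float64(0.0145), 'bodylen': np.float64(0.0592), 'ribw': np.float64(0.0107), 'ribz': np.float64(0.2178), 'n': 5}
p3 w {'yaw': np.float64(30.97), 'o_rib': array([ 0.4987, -0.1965]), 'o_body': array([ 0.4978, -0.1971]), 'riblen': np.float64(0.0571), 'bodylen': np.float64(0.1151), 'ribw': np.float64(0.0143), 'ribz': np.float64(0.089), 'n': 1166}
TCP [ 0.53522778 -0.23710244  0.20018043]
x walls at -0.08 (array([-76.3, -41.7]), 455) (array([41.1, 77.4]), 321)
x walls at -0.06 (array([-77.2, -62.3]), 193) (array([65.4, 80.4]), 139)
x walls at -0.04 (array([-78.2, -63.3]), 195) None
x walls at -0.02 (array([-78.2, -63.3]), 192) None
x walls at 0.0 (array([-79.1, -64.2]), 197) None
x walls at 0.02 (array([-79. , -64.2]), 195) None
x walls 
[... 1417 characters left out ...]
 walls at 0.08 (array([-76.5, -40.1]), 30) (array([44.5, 79. ]), 17)
y walls at -0.08 None (array([44.1, 83.8]), 15)
y walls at -0.06 (array([-101.1,  -41.9]), 30) (array([60. , 94.1]), 22)
y walls at -0.04 (array([-107. ,  -76.2]), 26) (array([ 69.6, 103. ]), 26)
y walls at -0.02 (array([-107.5,  -78.1]), 25) (array([ 73.4, 103.6]), 26)
y walls at 0.0 (array([-108.1,  -79.7]), 22) (array([ 77. , 104.5]), 22)
y walls at 0.02 (array([-106.6,  -81.4]), 20) (array([ 78.1, 105.4]), 20)
y walls at 0.04 (array([-106.2,  -81.6]), 19) (array([ 81.7, 104.7]), 19)
y walls at 0.06 (array([-97.7, -82.6]), 13) (array([52.5, 99. ]), 16)
y walls at 0.08 (array([-86.6, -41.9]), 24) (array([44.4, 87.4]), 17)
```

Emit:
move_arm(plan="-0.0014 0.0018 0 0 0 -0.022 0;0 0 0.02 0 0 0 0;0 0 0.03 0 0 0 0;0 0 0.02 0 0 0 0;0 0 0.011 0 0 0 0;0 0 0.003 0 0 0 0;0 0 0.003 0 0 0 0;0 0 0.003 0 0 0 0;0 0 0.003 0 0 0 0;0 0 0 0 0 0 0")

```text
time_s: 8.88
position: [0.5355, -0.2348, 0.1072]
tool_rot: [[-0.852, -0.524, -0.0], [-0.524, 0.852, 0.0], [0.0, 0.0, -1.0]]
ft_force: [0.7, 0.3, -1.6]
grip_width: 0.0131
gripper_force: 50.1
```

Emit:
move_arm(plan="0 0 0.003 0 0 0 0;0 0 0.003 0 0 0 0;0 0 0.003 0 0 0 0;0 0 0.003 0 0 0 0;0 0 0.003 0 0 0 0;0 0 0.002 0 0 0 0;0 0 0 0 0 0 0")

```text
time_s: 9.75
position: [0.5355, -0.2349, 0.0902]
tool_rot: [[-0.852, -0.524, -0.0], [-0.524, 0.852, 0.0], [0.0, 0.0, -1.0]]
ft_force: [-0.1, 0.0, -0.8]
grip_width: 0.0125
gripper_force: 50.1
```

Underside is about 26 mm up and inside the pocket, with no contact. Continue.

Emit:
move_arm(plan="0 0 0.003 0 0 0 0;0 0 0.003 0 0 0 0;0 0 0.003 0 0 0 0;0 0 0.003 0 0 0 0;0 0 0.003 0 0 0 0;0 0 0.002 0 0 0 0;0 0 0.001 0 0 0 0;0 0 0 0 0 0 0")

```text
time_s: 10.75
position: [0.5356, -0.2349, 0.0723]
tool_rot: [[-0.852, -0.524, 0.0], [-0.524, 0.852, -0.0], [-0.0, -0.0, -1.0]]
ft_force: [-0.6, -0.6, -0.8]
grip_width: 0.0128
gripper_force: 50.1
```

Emit:
move_arm(plan="0 0 0.001 0 0 0 0;0 0 0.001 0 0 0 0;0 0 0.001 0 0 0 0;0 0 0 0 0 0 0")

```text
time_s: 11.25
position: [0.5355, -0.2349, 0.0692]
tool_rot: [[-0.852, -0.524, -0.0], [-0.524, 0.852, 0.0], [0.0, 0.0, -1.0]]
ft_force: [-0.8, 0.3, -0.8]
grip_width: 0.0131
gripper_force: 50.1
```

Emit:
move_arm(plan="0 0 0.001 0 0 0 0;0 0 0.001 0 0 0 0;0 0 0 0 0 0 0")

```text
time_s: 11.62
position: [0.5357, -0.2352, 0.069]
tool_rot: [[-0.852, -0.524, 0.001], [-0.524, 0.852, -0.001], [-0.0, -0.002, -1.0]]
ft_force: [-4.0, -0.1, 12.8]
grip_width: 0.0129
gripper_force: 52.0
```

Contact with the floor. Release and rise.

Emit:
move_arm(plan="0 0 -0.001 0 0 0 0.03;0 0 0 0 0 0 0.03;0 0 0 0 0 0 0.03;0 0 -0.02 0 0 0 0.03;0 0 -0.03 0 0 0 0.03;0 0 -0.04 0 0 0 0.03;0 0 -0.05 0 0 0 0.03;0 0 -0.05 0 0 0 0.03;0 0 -0.03 0 0 0 0.03;0 0 0 0 0 0 0.03")

```text
time_s: 12.88
position: [0.5361, -0.2352, 0.2904]
tool_rot: [[-0.852, -0.524, 0.004], [-0.524, 0.852, -0.003], [-0.002, -0.004, -1.0]]
ft_force: [-0.9, 0.8, -0.4]
grip_width: 0.0302
gripper_force: 0.0
```

```bash
python3 - <<'E'
from h import *
s=env.observe();c=viewer.calibration('wrist');im,d=viewer.get_image('wrist')
cv2.imwrite('pics/w4.png',im[:,:,::-1]);np.savez('w4.npz',im=im,d=d,c=c);X=cloud(d,c)
print(s['time_s'],s['position'],s['tool_rot'][:,0],s['grip_width'])
print('mid',packfit(X,.5242,-.2409,211,.005,.06));print('p3',packfit(X,.4985,-.196,31,.005,.065))
totefit(X,.5242,-.2409,31.6)
def loc(p,t=(.5242,-.2409),y=31.6):
    c_,s_=np.cos(np.radians(y)),np.sin(np.radians(y));d=np.subtract(p,t);return d@[c_,s_],d@[-s_,c_]
E
```

```text
12.875 [ 0.53606719 -0.23518839  0.29039924] [-0.85183264 -0.5238109  -0.00181572] 0.030231859679934296
mid {'yaw': np.float64(-112.96), 'o_rib': array([ 0.5103, -0.2317]), 'o_body': array([ 0.5095, -0.2335]), 'riblen': np.float64(0.0587), 'bodylen': np.float64(0.1125), 'ribw': np.float64(0.0836), 'ribz': np.float64(0.089), 'n': 1191}
p3 {'yaw': np.float64(59.95), 'o_rib': array([ 0.516 , -0.2081]), 'o_body': array([ 0.5156, -0.2088]), 'riblen': np.float64(0.0548), 'bodylen': np.float64(0.1191), 'ribw': np.float64(0.0837), 'ribz': np.float64(0.089), 'n': 1267}
x walls at -0.08 (array([-78.2, -41.3]), 299) (array([41.8, 78.8]), 140)
x walls at -0.06 (array([-79.4, -64.5]), 116) (array([63.7, 78.9]), 92)
x walls at -0.04 (array([-79.4, -64.6]), 115) (array([63.8, 78.9]), 86)
x walls at -0.02 (array([-79.4, -58.8]), 119) (array([64. , 78.9]), 78)
x walls at 0.0 (array([-79.4, -64.6]), 110) (array([66.4, 78.7]), 63)
x walls at 0.02 (array([-79.3, -64.5]), 125) (array([45.2, 78.9]), 97)
x walls at 0.04 (array([-79.3, -64.5]), 121) (array([67.2, 78.8]), 62)
x walls at 0.06 (array([-79.2, -64.4]), 118) (array([67.1, 78.9]), 58)
x walls at 0.08 (array([-78.1, -41.3]), 299) (array([41.2, 78.7]), 111)
y walls at -0.08 (array([-87.3, -42. ]), 160) (array([41.5, 87.9]), 167)
y walls at -0.06 (array([-98.8, -49.8]), 243) (array([49. , 98.7]), 239)
y walls at -0.04 (array([-105.4,  -73.4]), 253) (array([ 75.7, 105.5]), 232)
y walls at -0.02 (array([-105.4,  -75.4]), 214) (array([ 77.7, 105.5]), 194)
y walls at 0.0 (array([-106. ,  -77.7]), 192) (array([ 79.2, 105.5]), 182)
y walls at 0.02 (array([-106.2,  -79.3]), 177) (array([ 80.4, 105.7]), 166)
y walls at 0.04 (array([-105.9,  -81.4]), 153) (array([ 81.6, 105.8]), 150)
y walls at 0.06 (array([-99.7, -42.7]), 162) (array([83.8, 99.1]), 87)
y walls at 0.08 (array([-87. , -41.9]), 72) (array([41.3, 86. ]), 73)
```

View pics/w4.png

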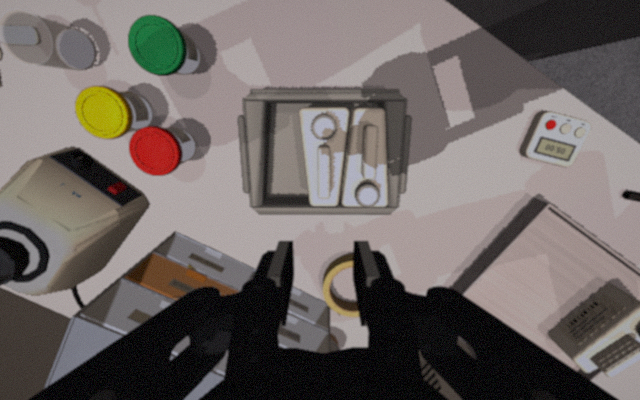

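The middle pack sits flat and reversed at (325,157), next to pack_3 at (366,160). The free -y place is at (285,150). I measure both in the tote frame and plan the route to pack A.

```bash
python3 - <<'E'
from h import *
f=np.load('w4.npz',allow_pickle=True);X=cloud(f['d'],f['c'].item()).reshape(-1,3);X=X[np.isfinite(X[:,2])]
a=np.radians(31.6);q=np.c_[(X[:,:2]-[.5242,-.2409])@np.array([[np.cos(a),-np.sin(a)],[np.sin(a),np.cos(a)]]),X[:,2]]
for n,lo,hi in (('mid',-.022,.022),('p3',.03,.08)):
    r=q[(q[:,2]>.085)&(q[:,2]<.1)&(q[:,1]>lo)&(q[:,1]<hi)&(abs(q[:,0])<.07)];t=q[(q[:,2]>.058)&(q[:,2]<.068)&(q[:,1]>lo-.012)&(q[:,1]<hi+.0)&(abs(q[:,0])<.075)]
    k=np.polyfit(r[:,0],r[:,1],1);print(n,'rib x',np.percentile(r[:,0],[1,99]),'y',k,'body x',np.percentile(t[:,0],[1,99]),'z rib/body',np.median(r[:,2]),np.median(t[:,2]))
# body edge of middle toward -y
for x in (-.05,-.03,0,.03,.05):
    t=q[(q[:,2]>.055)&(q[:,2]<.07)&(abs(q[:,0]-x)<.004)];print(x,np.percentile(t[:,1],[1]), 'expected',-(.024-.1*x))
E
```

```text
mid rib x [-0.03736619  0.04150498] y [-0.00269736 -0.00130208] body x [-0.05776658  0.05805756] z rib/body 0.08890209598066505 0.06311518954738832
p3 rib x [-0.03920051  0.03416694] y [-0.0134366   0.05035474] body x [-0.05765317  0.05995703] z rib/body 0.08890905301810452 0.06295454436379158
-0.05 [-0.27654843] expected -0.029
-0.03 [-0.26762317] expected -0.027
0 [-0.34513994] expected -0.024
0.03 [-0.30719403] expected -0.021
0.05 [-0.28393242] expected -0.019
```

Emit:
move_arm(plan="-0.0126 0.02 0 0 0 0 0.05;-0.0251 0.0398 0 0 0 0 0.05;-0.0251 0.0398 0 0 0 0 0.05;-0.0251 0.0398 0 0 0 0 0.05;-0.0251 0.0398 0 0 0 0 0.05;-0.0251 0.0398 0 0 0 0 0.05;-0.0251 0.0398 0 0 0 0 0.05;-0.0251 0.0398 0 0 0 0 0.05;-0.0251 0.0398 0 0 0 0 0.05;-0.0251 0.0398 0 0 0 0 0.05;-0.0126 0.02 0 0 0 0 0.05;0 0 0 0 0 0.1 0.05")

```text
time_s: 14.42
position: [0.5394, 0.2385, 0.2867]
tool_rot: [[-0.899, -0.437, -0.003], [-0.437, 0.899, -0.0], [0.003, 0.001, -1.0]]
ft_force: [1.3, -0.5, -0.4]
grip_width: 0.0501
gripper_force: 0.0
```

Emit:
move_arm(plan="0 0 0.02 0 0 0.15 0.05;0 0 0.03 0 0 0.16 0.05;0 0 0.03 0 0 0.16 0.05;0 0 0.03 0 0 0.15 0.05;0 0 0.03 0 0 0.057 0.05;0 0 0.02 0 0 0 0.05;0 0 0 0 0 0 0.05")

```text
time_s: 15.3
position: [0.539, 0.2363, 0.1262]
tool_rot: [[-0.975, 0.223, -0.005], [0.223, 0.975, -0.001], [0.005, -0.002, -1.0]]
ft_force: [0.3, -0.6, 0.8]
grip_width: 0.0501
gripper_force: 0.0
```

```bash
python3 - <<'E'
from h import *
s=env.observe();c=viewer.calibration('wrist');im,d=viewer.get_image('wrist')
cv2.imwrite('pics/w5.png',im[:,:,::-1]);X=cloud(d,c);R=s['tool_rot']
print(s['time_s'],s['position'],R,s['grip_width'])
p=packfit(X,.53,.237,167,.012);print(p);a=np.radians(p['yaw']);rib=p['o_rib']-.012*np.array([np.cos(a),np.sin(a)])
print('tool shift',(R.T@(np.r_[rib,.0755]-s['position'])).round(4),'turn tool z',np.arctan2(R[1,0],R[0,0])-a)
E
```

```text
15.3 [0.53899596 0.23633849 0.12622037] [[-9.74758298e-01  2.23205444e-01 -5.05869070e-03]
 [ 2.23212940e-01  9.74769233e-01 -9.61923958e-04]
 [ 4.71634939e-03 -2.06680859e-03 -9.99986742e-01]] 0.05011669085511997
{'yaw': np.float64(168.16), 'o_rib': array([0.5287, 0.2383]), 'o_body': array([0.5281, 0.2385]), 'riblen': np.float64(0.0571), 'bodylen': np.float64(0.1154), 'ribw': np.float64(0.0137), 'ribz': np.float64(0.096), 'n': 2069}
tool shift [-0.0018 -0.0001  0.0507] turn tool z -0.01846489900701842
```

Emit:
move_arm(plan="-0.001 0 0.015 0 0 -0.014 0.05;0 0 0.018 0 0 0 0.05;0 0 0.012 0 0 0 0.05;0 0 0.005 0 0 0 0.05;0 0 0 0 0 0 0;0 0 0 0 0 0 0;0 0 0 0 0 0 0;0 0 0 0 0 0 0", grip_force=50)

```text
time_s: 16.35
position: [0.5423, 0.2356, 0.079]
tool_rot: [[-0.978, 0.21, 0.001], [0.21, 0.978, 0.0], [-0.001, 0.0, -1.0]]
ft_force: [-0.4, -1.2, 4.0]
grip_width: 0.0127
gripper_force: 51.1
```

Emit:
move_arm(plan="0 0 -0.02 0 0 0 0;0 0 -0.035 0 0 0 0;0 0 -0.04 0 0 0 0;-0.0045 -0.0215 -0.03 0 0 0 0;-0.009 -0.043 0 0 0 0 0;-0.009 -0.043 0 0 0 0 0;-0.009 -0.043 0 0 0 0 0;-0.009 -0.043 0 0 0 0 0;-0.009 -0.043 0 0 0 0 0;-0.009 -0.043 0 0 0 0 0;-0.009 -0.043 0 0 0 0 0;-0.009 -0.043 0 0 0 0 0")

```text
time_s: 17.85
position: [0.5395, -0.139, 0.2029]
tool_rot: [[-0.978, 0.21, -0.001], [0.21, 0.978, 0.001], [0.001, 0.0, -1.0]]
ft_force: [0.1, 0.9, -2.8]
grip_width: 0.0126
gripper_force: 50.2
```

Emit:
move_arm(plan="-0.009 -0.043 0 0 0 0 0;-0.009 -0.043 0 0 0 0 0;-0.009 -0.043 0 0 0 0 0;-0.0041 -0.0218 0 0 0 0 0;0 0 0 0 0 0.1 0;0 0 0 0 0 0.16 0;0 0 0 0 0 0.16 0;0 0 0 0 0 0.16 0;0 0 0 0 0 0.16 0;0 0 0 0 0 0.16 0;0 0 0 0 0 0.16 0;0 0 0 0 0 0.16 0")

```text
time_s: 19.35
position: [0.5386, -0.2909, 0.2031]
tool_rot: [[-0.134, 0.991, -0.001], [0.991, 0.134, 0.001], [0.001, -0.0, -1.0]]
ft_force: [0.2, -0.5, -2.0]
grip_width: 0.0125
gripper_force: 50.3
```

Emit:
move_arm(plan="0 0 0 0 0 0.16 0;0 0 0 0 0 0.16 0;0 0 0 0 0 0.16 0;0 0 0 0 0 0.16 0;0 0 0 0 0 0.16 0;0 0 0 0 0 0.16 0;0 0 0 0 0 0.16 0;0 0 0 0 0 0.039 0;0 0 0 0 0 0 0;0 0 0 0 0 0 0")

```text
time_s: 20.6
position: [0.5386, -0.2914, 0.2032]
tool_rot: [[0.851, 0.524, -0.0], [0.524, -0.851, 0.0], [-0.0, -0.0, -1.0]]
ft_force: [0.1, 0.5, -1.8]
grip_width: 0.0128
gripper_force: 50.2
```

```bash
python3 - <<'E'
from h import *
s=env.observe();c=viewer.calibration('wrist');im,d=viewer.get_image('wrist')
cv2.imwrite('pics/w6.png',im[:,:,::-1]);X=cloud(d,c);R=s['tool_rot'];np.savez('w6.npz',d=d,c=c)
print(s['time_s'],s['position'],R,s['grip_width'],s['q'][5])
print('yaw',np.degrees(np.arctan2(R[1,0],R[0,0])))
print('shift',(R.T@(np.array([.5391,-.2916,.204])-s['position'])).round(4))
print(packfit(X,.5509,-.2843,31.6,.137));totefit(X,.5242,-.2409,31.6)
E
```

```text
20.6 [ 0.53857152 -0.29138446  0.20320341] [[ 8.51447864e-01  5.24439143e-01 -3.48135603e-04]
 [ 5.24439246e-01 -8.51447800e-01  3.48388280e-04]
 [-1.13710842e-04 -4.79210430e-04 -9.99999879e-01]] 0.012820287948359444 18.89038560818578
yaw 31.630501468587298
shift [ 0.0003  0.0005 -0.0008]
{'yaw': np.float64(31.69), 'o_rib': array([ 0.5496, -0.2834]), 'o_body': array([ 0.5582, -0.2781]), 'riblen': np.float64(0.0566), 'bodylen': np.float64(0.0969), 'ribw': np.float64(0.0353), 'ribz': np.float64(0.2205), 'n': 4299}
x walls at -0.08 None (array([60.5, 79. ]), 208)
x walls at -0.06 None (array([64.1, 79. ]), 198)
x walls at -0.04 None (array([64.1, 79. ]), 185)
x walls at -0.02 None (array([64. , 78.9]), 197)
x walls at 0.0 (array([-79.2, -66.8]), 84) (array([64. , 78.9]), 199)
x walls at 0.02 (array([-77.6, -66. ]), 97) (array([42.5, 78.8]), 256)
x walls at 0.04 (array([-77.7, -63.8]), 118) (array([63.9, 78.9]), 200)
x walls at 0.06 (array([-77.7, -65.2]), 105) (array([63.8, 79.5]), 204)
x walls at 0.08 (array([-75.8, -41.3]), 290) (array([62.8, 79.4]), 218)
y walls at -0.08 None (array([41.8, 87.7]), 53)
y walls at -0.06 (array([-99.4, -94.7]), 28) (array([60.5, 98.3]), 202)
y walls at -0.04 (array([-105.6,  -97.7]), 79) (array([ 78.3, 104. ]), 240)
y walls at -0.02 (array([-105.5,  -99.3]), 64) (array([ 80. , 104.3]), 235)
y walls at 0.0 (array([-106.1, -101.2]), 47) (array([ 81.7, 104.4]), 233)
y walls at 0.02 (array([-107.4, -103.1]), 33) (array([ 83.3, 105. ]), 230)
y walls at 0.04 (array([-107.5, -105.9]), 12) (array([ 85.1, 105.3]), 233)
y walls at 0.06 (array([-99.4, -43.4]), 242) (array([43.5, 98.4]), 242)
y walls at 0.08 (array([-88.1, -41.4]), 268) (array([41.7, 87.2]), 286)
```

View pics/w6.png

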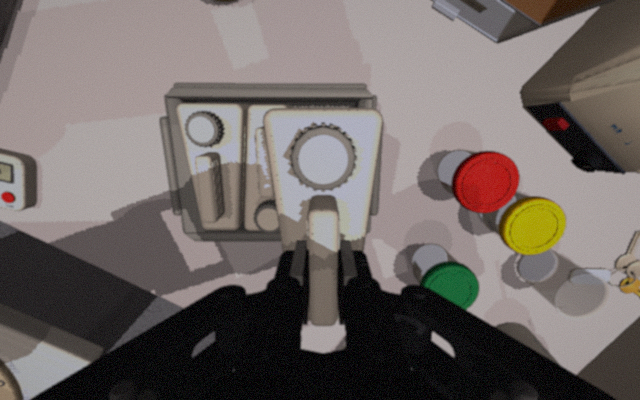

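View: the held pack (cap 322,157) hangs over the -y place, with the middle pack and pack_3 seated on its left and the cups clear on the right. Lowering.

Emit:
move_arm(plan="0.0003 0.0008 0 0 0 0 0;0 0 0.02 0 0 0 0;0 0 0.03 0 0 0 0;0 0 0.02 0 0 0 0;0 0 0.01 0 0 0 0;0 0 0.003 0 0 0 0;0 0 0.003 0 0 0 0;0 0 0.003 0 0 0 0;0 0 0.003 0 0 0 0;0 0 0 0 0 0 0")

```text
time_s: 21.9
position: [0.5392, -0.2922, 0.1112]
tool_rot: [[0.852, 0.523, -0.0], [0.523, -0.852, 0.0], [-0.0, -0.0, -1.0]]
ft_force: [1.0, -0.6, -2.6]
grip_width: 0.0127
gripper_force: 50.2
```

Emit:
move_arm(plan="0 0 0.003 0 0 0 0;0 0 0.003 0 0 0 0;0 0 0.003 0 0 0 0;0 0 0.003 0 0 0 0;0 0 0.003 0 0 0 0;0 0 0 0 0 0 0")

```text
time_s: 22.65
position: [0.5392, -0.2922, 0.096]
tool_rot: [[0.852, 0.523, -0.0], [0.523, -0.852, 0.0], [-0.0, -0.0, -1.0]]
ft_force: [-0.6, -0.2, -3.1]
grip_width: 0.0127
gripper_force: 50.2
```

Emit:
move_arm(plan="0 0 0.003 0 0 0 0;0 0 0.003 0 0 0 0;0 0 0.003 0 0 0 0;0 0 0.003 0 0 0 0;0 0 0.003 0 0 0 0;0 0 0.003 0 0 0 0;0 0 0.003 0 0 0 0;0 0 0 0 0 0 0")

```text
time_s: 23.65
position: [0.5391, -0.2922, 0.0751]
tool_rot: [[0.852, 0.523, -0.0], [0.523, -0.852, 0.0], [-0.0, -0.0, -1.0]]
ft_force: [0.1, 0.9, -1.9]
grip_width: 0.0128
gripper_force: 50.2
```

Emit:
move_arm(plan="0 0 0.001 0 0 0 0;0 0 0.001 0 0 0 0;0 0 0.001 0 0 0 0;0 0 0.001 0 0 0 0;0 0 0 0 0 0 0")

```text
time_s: 24.28
position: [0.5393, -0.2924, 0.072]
tool_rot: [[0.852, 0.523, 0.0], [0.523, -0.852, -0.0], [0.0, 0.001, -1.0]]
ft_force: [-2.4, 0.6, 4.9]
grip_width: 0.0125
gripper_force: 51.1
```

Floor contact where expected (0.072). Release and rise.

Emit:
move_arm(plan="0 0 0 0 0 0 0.03;0 0 0 0 0 0 0.03;0 0 0 0 0 0 0.03;0 0 -0.02 0 0 0 0.03;0 0 -0.03 0 0 0 0.03;0 0 -0.04 0 0 0 0.03;0 0 -0.05 0 0 0 0.03;0 0 -0.05 0 0 0 0.03;0 0 -0.03 0 0 0 0.03;0 0 0 0 0 0 0.03")

```text
time_s: 25.52
position: [0.5397, -0.2926, 0.2936]
tool_rot: [[0.852, 0.523, 0.004], [0.523, -0.852, -0.003], [0.002, 0.005, -1.0]]
ft_force: [0.2, -0.4, -1.1]
grip_width: 0.0299
gripper_force: 0.0
```

```bash
python3 - <<'E'
from h import *
s=env.observe();c=viewer.calibration('wrist');im,d=viewer.get_image('wrist')
cv2.imwrite('pics/w7.png',im[:,:,::-1]);X=cloud(d,c).reshape(-1,3);X=X[np.isfinite(X[:,2])];print(s['time_s'],s['grip_width'],s['position'])
a=np.radians(31.6);q=np.c_[(X[:,:2]-[.5242,-.2409])@np.array([[np.cos(a),-np.sin(a)],[np.sin(a),np.cos(a)]]),X[:,2]]
for n,lo,hi in (('side',-.07,-.03),('mid',-.022,.022),('p3',.03,.07)):
    r=q[(q[:,2]>.085)&(q[:,2]<.1)&(q[:,1]>lo)&(q[:,1]<hi)&(abs(q[:,0])<.07)];t=q[(q[:,2]>.055)&(q[:,2]<.07)&(q[:,1]>lo)&(q[:,1]<hi)&(abs(q[:,0])<.075)]
    k=np.polyfit(r[:,0],r[:,1],1);A=np.c_[t[:,:2],np.ones(len(t))];pl=np.linalg.lstsq(A,t[:,2],rcond=None)[0]
    print(n,'y',k,'body x',np.percentile(t[:,0],[1,99]),'z',np.median(r[:,2]),np.median(t[:,2]),'tilt',pl[:2])
E
```

```text
25.525 0.02993911026685721 [ 0.53969303 -0.292604    0.29363709]
side y [-0.000414   -0.05015752] body x [-0.05913351  0.05818102] z 0.08898253268642349 0.06320360274110963 tilt [-0.00088679 -0.00201882]
mid y [-0.00635253 -0.00061822] body x [-0.05637102  0.06041282] z 0.08889961459541144 0.06320943933660927 tilt [-0.00693018  0.00356718]
p3 y [-0.00575061  0.05066437] body x [-0.05677832  0.0614539 ] z 0.08888094449981918 0.06324966546181247 tilt [0.0019768 0.0086121]
```

View pics/w7.png

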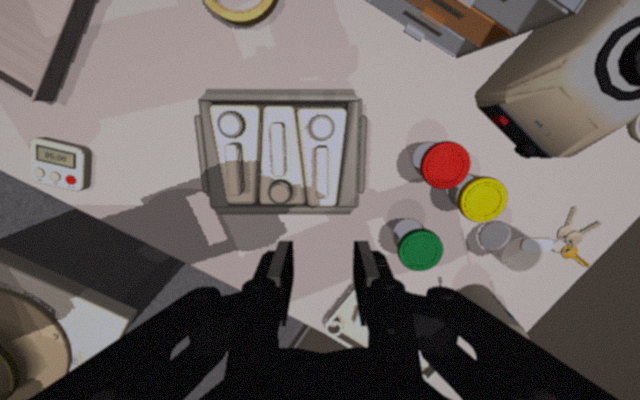

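All three packs stand head to tail at columns 237, 280 and 320, with level tops at 0.063 m. They are within about 2 mm of their places, and the gripper is clear.

```bash
python3 -c "
from rig import env
print(env.close_job())"
```

```text
the job is handed in; nothing more can be done
None
```

Both packs are set in the tote's two free places, all three packs nesting upright on the floor within about 2 mm of their places by the last wrist-camera measurement; the job was handed in after about 26 s and returned no verdict.

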